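# Reverse the starting grid

## Task

For the party race, move the four toy race cars from their coloured garages onto the chequered starting grid in reverse order: the car that stands leftmost in the garages goes into the rightmost grid bay, and so on, until the one that stood rightmost is leftmost. Park each car on its wheels, straight along its bay and inside the white painted box, and do not tip any car over on the way.

Things in the scene. Friction and masses are not known exactly. Their poses are not given: they have to be found in the camera images.
- car_red: Loose red toy race car, white helmet, four black wheels that do not turn, about 60 g; 70 mm long (x, nose +x), 36 wide (y), 37 high. Origin: centre of underside at wheel level, z up. Grip the flat side pods at mid-length from above: 36 apart, x -14 to 14, 4 to 28 above the underside. Starts in the garage of its colour, nose away from the robot within 18 degrees, underside 17 above the table
- car_yellow: Loose yellow toy race car, white helmet, four black wheels that do not turn, about 60 g; 70 mm long (x, nose +x), 36 wide (y), 37 high. Origin: centre of underside at wheel level, z up. Grip the flat side pods at mid-length from above: 36 apart, x -14 to 14, 4 to 28 above the underside. Starts in the garage of its colour, nose away from the robot within 18 degrees, underside 17 above the table
- car_blue: Loose blue toy race car, white helmet, four black wheels that do not turn, about 60 g; 70 mm long (x, nose +x), 36 wide (y), 37 high. Origin: centre of underside at wheel level, z up. Grip the flat side pods at mid-length from above: 36 apart, x -14 to 14, 4 to 28 above the underside. Starts in the garage of its colour, nose away from the robot within 18 degrees, underside 17 above the table
- car_green: Loose green toy race car, white helmet, four black wheels that do not turn, about 60 g; 70 mm long (x, nose +x), 36 wide (y), 37 high. Origin: centre of underside at wheel level, z up. Grip the flat side pods at mid-length from above: 36 apart, x -14 to 14, 4 to 28 above the underside. Starts in the garage of its colour, nose away from the robot within 18 degrees, underside 17 above the table
- garage_red: Fixed red garage on the parade rack: grey floor 94 (x) by 78 mm (y), its top 5 above the origin; red side strips 6 wide, 4 high above the floor, at y +-36; red end wall, top 28 above the origin, at x +52. Origin: centre of underside, 12 above the table. Stays put, so it shows where its car stood. The four garages stand along y at 85 pitch in any order
- garage_yellow: Fixed yellow garage on the parade rack: grey floor 94 (x) by 78 mm (y), its top 5 above the origin; yellow side strips 6 wide, 4 high above the floor, at y +-36; yellow end wall, top 28 above the origin, at x +52. Origin: centre of underside, 12 above the table. Stays put, so it shows where its car stood. The four garages stand along y at 85 pitch in any order
- garage_blue: Fixed blue garage on the parade rack: grey floor 94 (x) by 78 mm (y), its top 5 above the origin; blue side strips 6 wide, 4 high above the floor, at y +-36; blue end wall, top 28 above the origin, at x +52. Origin: centre of underside, 12 above the table. Stays put, so it shows where its car stood. The four garages stand along y at 85 pitch in any order
- garage_green: Fixed green garage on the parade rack: grey floor 94 (x) by 78 mm (y), its top 5 above the origin; green side strips 6 wide, 4 high above the floor, at y +-36; green end wall, top 28 above the origin, at x +52. Origin: centre of underside, 12 above the table. Stays put, so it shows where its car stood. The four garages stand along y at 85 pitch in any order
- pit: Fixed parade rack: pale wooden board 122 (x -51 to 71) by 430 (y) by 12 mm carrying the four garages, origins at x 0, y +-42.5 and +-127.5 on its top. Origin on the table under the row's middle; y to the left seen from the robot, x away from it; turned at most 6 degrees. A loose orange cone, 42 high, stands at y 197. It may be the nearer or the farther board
- grid: Fixed starting grid: grey board 122 (x -51 to 71) by 430 (y) by 12 mm, chequered strip at its far edge; axes and origin as the parade rack's; turned at most 6 degrees. Four bays centred at x 0, y +-42.5 and +-127.5, each with a white outline 92 (x) by 60 inside, on the top, 12 above the origin; kerbs 4 high, 5 wide at y 0, +-85, +-170. Loose cone 42 high at y 197, brass trophy 58 high at y -197
Mind the look-alikes: they are no part of the job. What is shaped like the car_red but orange or purple is not meant.

How it is judged:
By the outcome, as a careful person would: the job done as asked, in the order asked, and still so for the second after the job is handed in, with the robot touching nothing.
It also fails if it takes over 93 s, if anything falls off the work surface, if the arm or the gripper's body presses on something with over 40 N, if the wrist force passes 120 N, or if a joint passes its speed limit or range.

## Robot

A 6-joint arm with a two-finger parallel gripper is mounted at the origin on the work surface. World frame = base frame: x ahead of the robot, y to its left, z up, the work surface at z = 0. Lengths are in mm, angles in rad, forces in N, time in s.
With the tool pointing down it reaches from about 350 to 975 mm from the base axis. Payload 7.1 kg.
Tool frame: the origin (TCP) lies between the finger pads; the fingertips stand 14 mm ahead of it and the grasp point (between the pads) lies 5 mm behind it; z points along the fingers, y is the line along which they close (so a half turn about z gives the same grasp; the last joint's range is limited). The gripper opens to 88 mm and grips with 3 to 60 N. Pads are 20 mm wide; open, the fingers measure 115 mm over their backs; the gripper's body (75 mm by 178 mm) begins 61 mm behind the grasp point.
Start: joints at [-1.292, 0.423, 1.63, -0, 1.089, -0.019], TCP at [183.404, -597.468, 203.375] pointing down, gripper open.
Joint ranges: [-3, 3], [-0.9, 2.11], [0.09, 2.58], [-1.31, 4.45], [0.11, 2.69], [-2.54, 2.54]. Speed limits (rad/s): [2.39, 2.39, 3.01, 3.14, 3.14, 3.14].

## Interface

Orientations are given as a rotation vector (axis times angle).
In Python, from workcell import ctrl gives the robot as it stands. The module is installed in compiled form; this text tells all that it offers.
- The arm moves only by the tool servo_tool, never from a script. Its argument "plan" is a list of rows, each a list of 3 entries, a list of its own where there are three numbers: the closure, from 0 (fully open) to 1 (shut), then the shift along the world's x, y, z in mm, then the turn about the world's z in degrees. In form: [[hand, [x, y, z], yaw], ...]. A call has 1 to 10 rows; each row is the pose to reach, as a shift and turn from the pose commanded when the call began; what a row does not reach only later rows make up. A row lasts 1/12 s, in which the tool goes at most 41.7 mm and 7.16 degrees, less where a joint would pass 70% of its speed; a pose out of reach is approached as far as the arm can. A call with a gripper value outside its range is refused whole. The fingers move at their own pace and stop on an object; the grip force is fixed at half the most. Time passes only in rows, so rows that repeat a pose let the fingers close. It gives the time, the measured TCP pose, the force, the opening and the grip force at its end, in the units of the state.
- ctrl.get_obs(): the state, without advancing time (a new reading comes with each control period).
- ctrl.get_image(name): name is "side" or "top"; returns the picture (480x640x3 uint8, blue, green, red); there is no depth.
- ctrl.camera_info(name): a dict with "fovy" (degrees; the focal length in pixels is half the picture's height over the tangent of half this angle, whatever the lens; pixels are square), "cx", "cy" (the principal point, pixels), "rvec" (rotation vector, rad) and "tvec" (3), from world to camera coordinates, as OpenCV has them. Camera axes: x right, y down, z forward; pixel columns grow to the right and rows downward; lengths in mm; the calibration is good to about 2 mm. A picture is of the moment at which its call begins. camera_info takes no time and is no camera call.
- ctrl.close_job(): hands the job in; it is judged then, once.
The state is a dict: "t": time; "qpos": joint angles; "qvel": joint speeds; "joint_torque": joint torques, N m; "ee_pos": TCP position; "orientation": TCP orientation; "ft_force": force on the tool from outside, world axes, zero at the start; "moment": the same for the moment, N m; "width": finger opening in mm; "grasp_force": force on a finger pad.
Only numpy, scipy, OpenCV 4.12 (cv2) and the standard library are available. Lean on these libraries where they do the work, as an engineer would, in place of code of your own. Each camera call takes 0.05 s, during which the arm holds its last target. There are 200 camera calls.

## Working session

There is one attempt and no reset: what is moved stays moved. The work goes in short steps, Python scripts to look and compute and a tool call to move; the robot and the scene stay as the last step left them, time stands still between calls to the robot, and variables do not carry over. Pictures are saved under pics/ and viewed, at most 14 in all, crops included, and the job is handed in when it is done.

Besides the shell and the picture viewer there is one more tool, called after "Call:" by a JSON object that holds its "op" and its "data". servo_tool: Moves the arm, as the interface text tells. Its arguments: {"type":"object","properties":{"plan":{"type":"array"}},"required":["plan"]}

```bash
mkdir -p pics; python3 - <<'E'
from workcell import ctrl
import cv2
for n in("top","side"):
    cv2.imwrite(f"pics/{n}0.png",ctrl.get_image(n)); print(ctrl.camera_info(n))
o=ctrl.get_obs();print(o['t'],o['ee_pos'],o['orientation'],o['width'])
E
```

```text
{'fovy': 55.5522232628412, 'cx': 309.9348216510346, 'cy': 235.63048985140443, 'rvec': array([ 2.25252787, -2.18367656,  0.04526984]), 'tvec': array([-38.2605165 , 590.01047179, 767.1339247 ])}
{'fovy': 43.9268640037076, 'cx': 324.57763893478415, 'cy': 231.24480451520165, 'rvec': array([ 2.19535642, -0.35408253,  0.1712103 ]), 'tvec': array([-588.79512208,  128.70446645,  929.21992389])}
0.1 [ 183.24801917 -597.00019432  202.71339806] [-3.10553410e+00 -4.65853576e-01  3.24269068e-04] 87.73534896207477
```

View pics/top0.png

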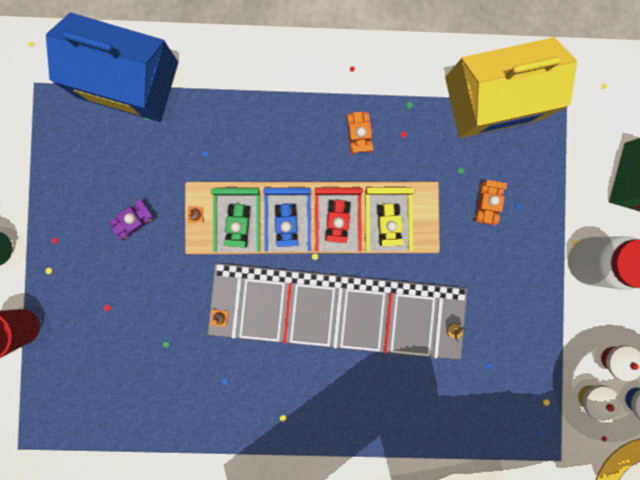

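View pics/side0.png

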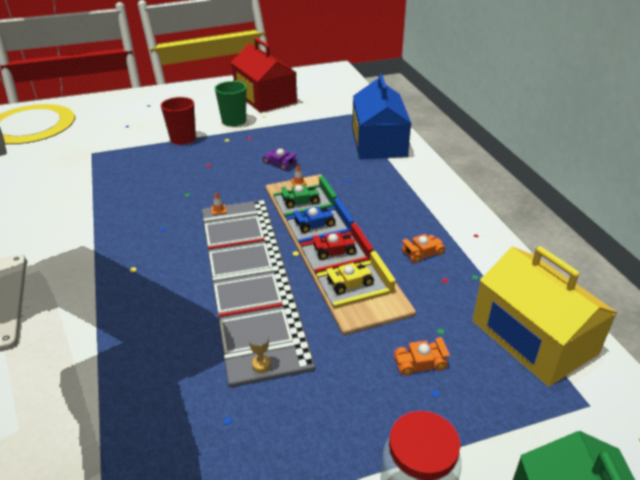

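```bash
cat >h.py <<'E'
import numpy as np,cv2
from workcell import ctrl
def ray(n,uv,z):
    c=ctrl.camera_info(n);R=cv2.Rodrigues(c['rvec'])[0];f=240/np.tan(np.radians(c['fovy']/2))
    uv=np.atleast_2d(uv).astype(float);d=np.c_[(uv-[c['cx'],c['cy']])/f,np.ones(len(uv))]@R;o=-R.T@c['tvec']
    return o+d*((z-o[2])/d[:,2])[:,None]
E
python3 - <<'E'
from h import *
from scipy.spatial.transform import Rotation as Ro
im=cv2.imread('pics/top0.png');hsv=cv2.cvtColor(im,cv2.COLOR_BGR2HSV)
H,S,V=[hsv[...,i].astype(int) for i in range(3)]
c=ctrl.camera_info('top');print(-cv2.Rodrigues(c['rvec'])[0].T@c['tvec'])
print(Ro.from_rotvec(ctrl.get_obs()['orientation']).as_matrix().round(3))
for p in [(262,310),(314,315),(362,320),(412,318),(415,350),(237,310),(220,295),(287,310),(300,100),(236,226),(287,226),(338,222),(390,226)]:print(p,hsv[p[1],p[0]])
v=cv2.resize(im[170:370,170:480],None,fx=2.55,fy=2.55,interpolation=cv2.INTER_CUBIC);cv2.imwrite('pics/crop.png',v)
E
```

```text
[572.70854195  -6.6159678  781.04534908]
[[ 0.956  0.293 -0.   ]
 [ 0.293 -0.956  0.001]
 [-0.    -0.001 -1.   ]]
(262, 310) [ 13  11 159]
(314, 315) [  5  10 154]
(362, 320) [  0   9 148]
(412, 318) [177  15 152]
(415, 350) [170   8  93]
(237, 310) [140   4 199]
(220, 295) [  4  11 159]
(287, 310) [  1 192 227]
(300, 100) [111 116 138]
(236, 226) [ 24  11 231]
(287, 226) [ 23  13 230]
(338, 222) [ 30   8 231]
(390, 226) [ 25  14 229]
```

View pics/crop.png

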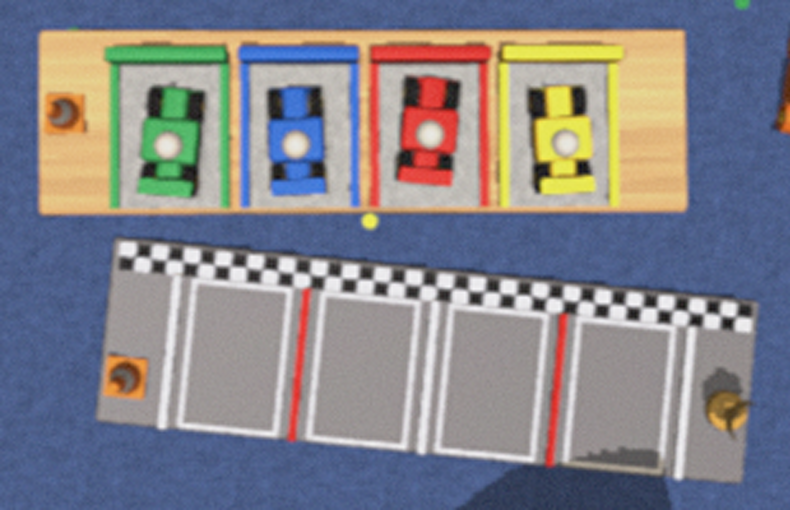

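```bash
cat >m.py <<'E'
from h import *
def cars(im,z,box):
    hsv=cv2.cvtColor(im,cv2.COLOR_BGR2HSV);H,S,V=[hsv[...,i].astype(int) for i in range(3)]
    x0,x1,y0,y1=box
    for n,lo,hi in(('green',50,85),('blue',103,120),('red',172,8),('yellow',24,34)):
        m=((H>=lo)&(H<=hi)) if lo<hi else ((H>=lo)|(H<=hi))
        m=m&(S>(175 if n=='blue' else 130))&(V>60)
        m[:y0]=0;m[y1:]=0;m[:,:x0]=0;m[:,x1:]=0
        m=m.astype(np.uint8);k,l,st,_=cv2.connectedComponentsWithStats(m)
        # body = component(s) widest in both directions; drop strips and walls
        ok=[i for i in range(1,k) if st[i,4]>12 and st[i,3]<2.2*st[i,2]+3 and st[i,2]<30 and st[i,3]<45]
        pts=np.vstack([np.argwhere(l==i)[:,::-1] for i in ok])
        w=ray('top',pts,z)[:,:2];mu=w.mean(0);e=np.linalg.eigh(np.cov((w-mu).T))[1][:,1];e=e*np.sign(e[0])
        q=(w-mu)@np.c_[e,[-e[1],e[0]]];mid=(q.max(0)+q.min(0))/2
        print(n,[tuple(st[i]) for i in ok],'ctr',(mu+mid@np.c_[e,[-e[1],e[0]]].T).round(1),'mean',mu.round(1),'yaw',np.degrees(np.arctan2(e[1],e[0])).round(1),'ext',np.ptp(q,axis=0).round(1))
E
python3 - <<'E'
from m import *
im=cv2.imread('pics/top0.png');cars(im,42,(212,414,196,252))
hsv=cv2.cvtColor(im,cv2.COLOR_BGR2HSV)
m=((hsv[...,1]<45)&(hsv[...,2]>60)&(hsv[...,2]<178)).astype(np.uint8)
k,l,st,ce=cv2.connectedComponentsWithStats(m,connectivity=4)
C=[]
for i in range(1,k):
    if 1200<st[i,4]<4000 and 262<ce[i][1]<360 and 210<ce[i][0]<460:
        ct=cv2.findContours((l==i).astype(np.uint8),0,2)[0][0]
        r=cv2.boxPoints(cv2.minAreaRect(ct));w=ray('top',r,12)[:,:2]
        print(st[i],w.mean(0).round(1),np.linalg.norm(np.diff(w,axis=0),axis=1).round(1));C.append(w.mean(0))
C=np.array(sorted(C,key=lambda c:-c[1]));print(np.diff(C,axis=0).round(1))
d=C[0]-C[-1];print('grid yaw',np.degrees(np.arctan2(-d[0],d[1])))
E
```

```text
green [(np.int32(225), np.int32(205), np.int32(23), np.int32(41), np.int32(504))] ctr [603.5  99.9] mean [601.9  99.4] yaw -3.5 ext [65.7 33.8]
blue [(np.int32(276), np.int32(205), np.int32(20), np.int32(33), np.int32(184)), (np.int32(277), np.int32(229), np.int32(9), np.int32(6), np.int32(16))] ctr [612.7  20.8] mean [616.4  20.7] yaw 7.5 ext [53.  31.4]
red [(np.int32(326), np.int32(200), np.int32(24), np.int32(43), np.int32(618))] ctr [615.8 -64. ] mean [613.4 -63.5] yaw -4.0 ext [67.9 34.8]
yellow [(np.int32(380), np.int32(204), np.int32(23), np.int32(42), np.int32(574))] ctr [ 612.5 -150. ] mean [ 609.3 -149.8] yaw 5.1 ext [67.2 35.1]
[ 242  282   40   57 1865] [463.7  57.2] [90.1 58.2 90.2]
[ 293  287   39   57 1857] [457.8 -27.6] [90.3 58.4 90.4]
[ 343  292   40   57 1859] [ 451.9 -112.6] [90.5 58.2 90.6]
[[ -5.9 -84.9]
 [ -5.9 -85. ]]
grid yaw -3.9619713147853433
```

```bash
cat >m.py <<'E'
from h import *
def cars(im,z,seeds,grow=26):
    hsv=cv2.cvtColor(im,cv2.COLOR_BGR2HSV);S,V=hsv[...,1].astype(int),hsv[...,2].astype(int)
    for n,(u,v) in seeds.items():
        m=((S>105)|(V<75)).astype(np.uint8);cv2.circle(m,(u,v),4,1,-1)
        w=np.zeros_like(m);cv2.rectangle(w,(u-18,v-26),(u+18,v+26),1,-1);m&=w
        k,l,st,_=cv2.connectedComponentsWithStats(m,connectivity=4);i=l[v,u]
        ct=cv2.findContours((l==i).astype(np.uint8),0,2)[0][0][:,0]
        p=ray('top',ct,z)[:,:2].astype(np.float32)
        r=cv2.minAreaRect(p);b=cv2.boxPoints(r);e=b[1]-b[0];f=b[2]-b[1]
        e=e if np.hypot(*e)>np.hypot(*f) else f;e=e*np.sign(e[0])
        pp=np.argwhere(l==i)[:,::-1];q=ray('top',pp,z)[:,:2];ev=np.linalg.eigh(np.cov((q-q.mean(0)).T))[1][:,1];ev*=np.sign(ev[0])
        print(n,st[i],'ctr',np.round(r[0],1),'size',np.round(r[1],1),'yaw %.1f pca %.1f'%(np.degrees(np.arctan2(e[1],e[0])),np.degrees(np.arctan2(ev[1],ev[0]))))
E
python3 - <<'E'
from m import *
im=cv2.imread('pics/top0.png');cars(im,42,dict(green=(236,226),blue=(287,226),red=(338,222),yellow=(391,226)))
a=ray('top',[(300,300),(300,200)],12);print(a.round(1))
E
```

```text
green [232 222   9   9  49] ctr [601.9 100.8] size [11.5 11.4] yaw 46.8 pca 21.8
blue [275 204  23  43 782] ctr [606.4  20.6] size [68.  34.5] yaw 4.2 pca 4.5
red [334 218   9   9  49] ctr [613.7 -64.3] size [11.5 11.5] yaw -43.2 pca -47.0
yellow [387 222   9   9  49] ctr [ 609.9 -150.8] size [11.5 11.6] yaw -43.4 pca -57.3
[[482.   -6.5  12. ]
 [650.5  -1.2  12. ]]
```

```bash
sed -i 's/(u,v),4,1/(u,v),7,1/' m.py; python3 - <<'E'
from m import *
im=cv2.imread('pics/top0.png');cars(im,42,dict(green=(236,226),blue=(287,226),red=(338,222),yellow=(391,226)))
o=ctrl.get_obs();print(o['ee_pos'],o['qpos'])
E
```

```text
green [225 204  25  43 868] ctr [603.4  99.8] size [35.4 66.8] yaw -2.8 pca -2.9
blue [275 204  23  43 838] ctr [606.4  20.6] size [68.  34.5] yaw 4.2 pca 4.4
red [326 200  24  43 873] ctr [615.8 -64. ] size [35.5 68.2] yaw -3.9 pca -3.7
yellow [378 204  25  42 907] ctr [ 612.4 -148.9] size [67.6 37.3] yaw 4.2 pca 6.9
[ 183.24801917 -597.00019432  202.71339806] [-1.29201578e+00  4.23735637e-01  1.63057292e+00 -3.93203431e-05
  1.08861193e+00 -1.89958724e-02]
```

Call:
{"op": "servo_tool", "data": {"plan": [[0.35, [27, 28, -10], -1], [0.35, [54, 56, -20], -3], [0.35, [81, 85, -30], -5], [0.35, [108, 113, -40], -7], [0.35, [135, 141, -50], -9], [0.35, [162, 169, -60], -11], [0.35, [189, 197, -70], -11.5], [0.35, [216, 226, -80], -11.5], [0.35, [243, 254, -90], -11.5], [0.35, [270, 282, -100], -11.5]]}}

```text
t: 0.93
ee_pos: [454.2, -313.8, 102.7]
orientation: [-3.138, -0.152, 0.001]
ft_force: [0.6, -0.4, -0.3]
width: 56.9
grasp_force: 0.0
```

Call:
{"op": "servo_tool", "data": {"plan": [[0.35, [28, 29, 0], 0], [0.35, [56, 58, 0], 0], [0.35, [84, 87, 0], 0], [0.35, [112, 116, 0], 0], [0.35, [138, 143, 0], 0], [0.35, [159, 165.5, 0], 0], [0.35, [159, 165.5, -10], 0], [0.35, [159, 165.5, -25], 0], [0.35, [159, 165.5, -25], 0]]}}

```text
t: 1.68
ee_pos: [610.3, -149.0, 75.4]
orientation: [-3.136, -0.154, 0.008]
ft_force: [-0.5, 0.6, -0.4]
width: 57.3
grasp_force: 0.0
```

```bash
python3 - <<'E'
from h import *
a=ctrl.get_image('top')[150:370,170:480];b=ctrl.get_image('side')[150:370,200:510]
cv2.imwrite('pics/c1.png',cv2.resize(np.vstack([a,b[:, :310]]),None,fx=1.35,fy=1.35))
print(ctrl.get_obs()['ee_pos'])
E
```

```text
[ 611.21273806 -150.09641678   77.4931226 ]
```

View pics/c1.png

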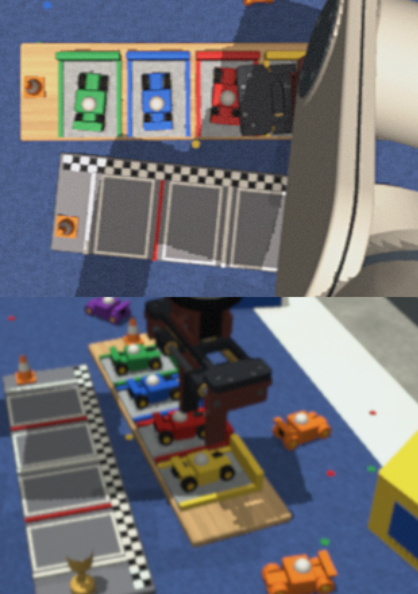

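```bash
python3 - <<'E'
from h import *
c=ctrl.camera_info('side');f=240/np.tan(np.radians(c['fovy']/2))
K=np.array([[f,0,c['cx']],[0,f,c['cy']],[0,0,1]])
P=np.float32([[611,-150,54],[608,-182,63],[614,-118,63],[611,-150,17]])
q=cv2.projectPoints(P,c['rvec'],c['tvec'],K,None)[0][:,0];print(q.round(),((q-[200,150])*1.35+[0,297]).round())
E
```

```text
[[349. 266.]
 [354. 275.]
 [344. 249.]
 [348. 284.]] [[201. 454.]
 [209. 466.]
 [194. 431.]
 [200. 477.]]
```

```bash
python3 - <<'E'
from h import *
b=ctrl.get_image('side')[170:310,290:420]
cv2.imwrite('pics/c2.png',cv2.resize(b,None,fx=4,fy=4,interpolation=2))
E
```

```text
(no output)
```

View pics/c2.png

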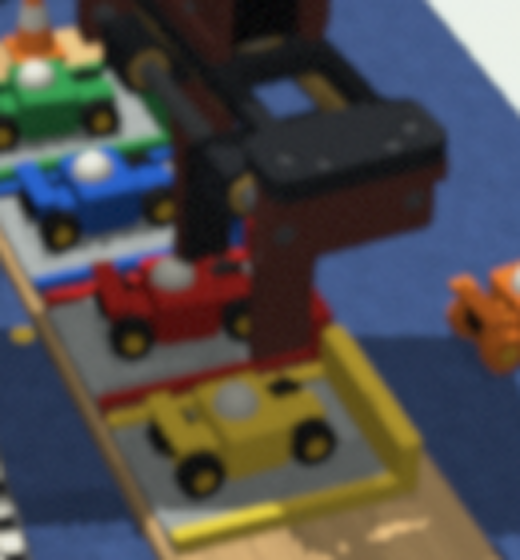

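```bash
python3 - <<'E'
from h import *
for z in (63,80,95,105):print(z,ray('side',[(341,234),(360,260)],z).round(0)[:,:2].tolist())
b=ctrl.get_image('top')[170:300,300:480]
cv2.imwrite('pics/c3.png',cv2.resize(b,None,fx=4,fy=4,interpolation=2))
E
```

```text
63 [[623.0, -79.0], [629.0, -152.0]]
80 [[615.0, -100.0], [621.0, -171.0]]
95 [[608.0, -118.0], [614.0, -187.0]]
105 [[604.0, -131.0], [609.0, -198.0]]
```

View pics/c3.png

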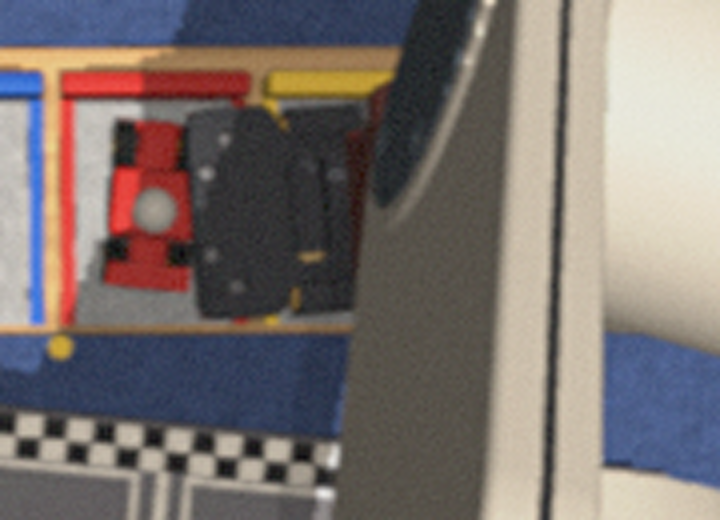

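Call:
{"op": "servo_tool", "data": {"plan": [[0.35, [1, 0, -10], 0], [0.35, [1, 0, -20], 0], [0.35, [1, 0, -25], 0], [0.35, [1, 0, -25], 0], [0.35, [1, 0, -25], 0]]}}

```text
t: 2.3
ee_pos: [612.9, -150.0, 52.7]
orientation: [-3.137, -0.152, 0.002]
ft_force: [-0.3, -0.1, 0.2]
width: 56.8
grasp_force: 0.0
```

```bash
python3 - <<'E'
from h import *
b=ctrl.get_image('side')[170:310,290:420]
cv2.imwrite('pics/c4.png',cv2.resize(b,None,fx=4,fy=4,interpolation=2));print(ctrl.get_obs())
E
```

```text
{'t': 2.35, 'qpos': array([-2.58749244e-01,  6.24596559e-01,  1.69580173e+00,  1.27853016e-05,
        8.21654816e-01,  1.21508208e+00]), 'qvel': array([ 0.00212813, -0.00943375, -0.00663878, -0.00181171,  0.00043295,
       -0.00096529]), 'joint_torque': array([-5.04831760e-02, -5.90681183e+01, -2.07801980e+01,  2.70061096e-02,
       -5.17442927e-02, -4.99017915e-04]), 'ee_pos': array([ 613.28723917, -150.01356431,   53.12995645]), 'orientation': array([-3.13775373e+00, -1.52231760e-01,  6.84922260e-04]), 'ft_force': array([-0.05347668, -0.99559024, -0.18523177]), 'moment': array([ 0.052715  ,  0.00242996, -0.02748424]), 'grasp_force': 0.0, 'width': 57.20126261485024}
```

View pics/c4.png

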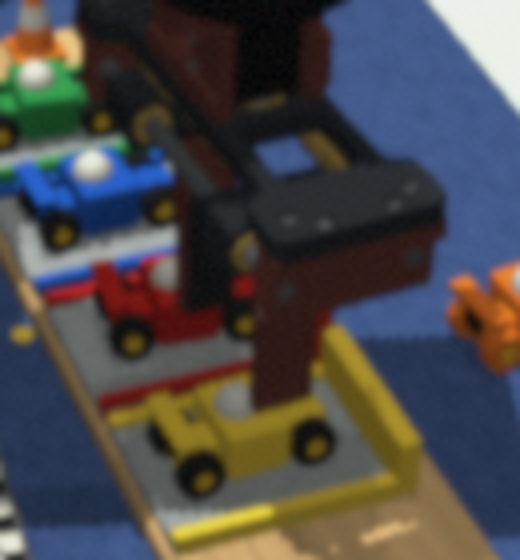

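Call:
{"op": "servo_tool", "data": {"plan": [[0.35, [0, 0, -5], 0], [0.35, [0, 0, -10], 0], [0.35, [0, 0, -15], 0], [0.35, [0, 0, -15], 0]]}}

```text
t: 2.68
ee_pos: [612.6, -149.7, 37.2]
orientation: [-3.137, -0.152, 0.003]
ft_force: [-0.8, -0.2, 0.4]
width: 56.9
grasp_force: 0.0
```

```bash
python3 - <<'E'
from h import *
b=ctrl.get_image('side')[170:310,290:420]
cv2.imwrite('pics/c5.png',cv2.resize(b,None,fx=4,fy=4,interpolation=2));print(ctrl.get_obs()['ee_pos'])
E
```

```text
[ 612.82495427 -149.7936428    37.58318023]
```

View pics/c5.png

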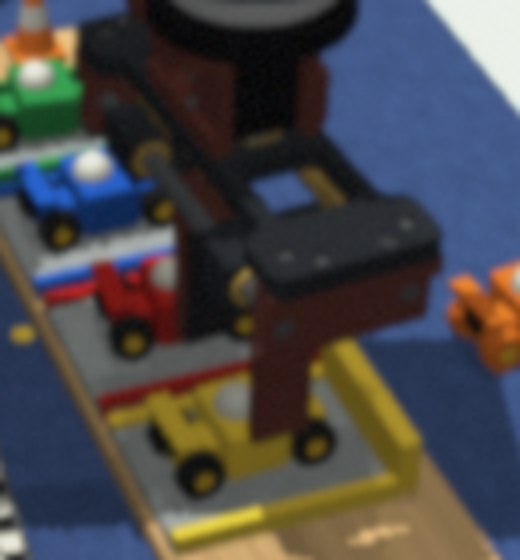

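Call:
{"op": "servo_tool", "data": {"plan": [[0.5, [0, 0, 0], 0], [0.6, [0, 0, 0], 0], [0.65, [0, 0, 0], 0], [0.65, [0, 0, 0], 0], [0.65, [0, 0, 0], 0], [0.65, [0, 0, 0], 0]]}}

```text
t: 3.23
ee_pos: [613.5, -150.0, 38.5]
orientation: [3.138, 0.152, 0.0]
ft_force: [-0.2, 0.1, 0.1]
width: 31.0
grasp_force: 0.0
```

```bash
python3 - <<'E'
from h import *
for z in (23,35,45,50,55,60):print(z,ray('side',[(359.5,279)],z).round(0)[:,:2].tolist())
E
```

```text
23 [[629.0, -152.0]]
35 [[624.0, -164.0]]
45 [[620.0, -174.0]]
50 [[617.0, -180.0]]
55 [[615.0, -185.0]]
60 [[613.0, -190.0]]
```

Call:
{"op": "servo_tool", "data": {"plan": [[0.35, [0, 0, 0], 0], [0.35, [0, 0, 0], 0], [0.35, [0, 0, 0], 0], [0.35, [0, 0, -4], 0], [0.35, [0, 0, -8], 0], [0.35, [0, 0, -12], 0], [0.35, [0, 0, -12], 0]]}}

```text
t: 3.82
ee_pos: [612.6, -149.8, 25.2]
orientation: [-3.137, -0.152, 0.003]
ft_force: [-0.6, 0.4, -0.1]
width: 57.3
grasp_force: 0.0
```

Call:
{"op": "servo_tool", "data": {"plan": [[0.35, [0, 0, -3], 0], [0.35, [0, 0, -6], 0], [0.35, [0, 0, -9], 0], [0.35, [0, 0, -9], 0]]}}

```text
t: 4.15
ee_pos: [613.0, -149.9, 16.7]
orientation: [-3.138, -0.152, 0.001]
ft_force: [-0.1, 0.3, 0.3]
width: 57.3
grasp_force: 0.0
```

```bash
python3 - <<'E'
from h import *
b=ctrl.get_image('side')[170:310,290:420]
cv2.imwrite('pics/c6.png',cv2.resize(b,None,fx=4,fy=4,interpolation=2));print(ctrl.get_obs()['ee_pos'])
E
```

```text
[ 613.09443614 -149.89874125   16.94517771]
```

View pics/c6.png

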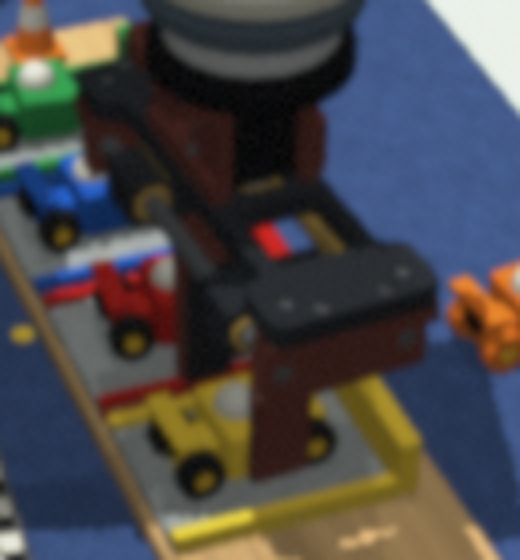

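Call:
{"op": "servo_tool", "data": {"plan": [[0.35, [0, 0, -2], 0], [0.35, [0, 0, -4], 0], [0.35, [0, 0, -6], 0], [0.35, [0, 0, -6], 0], [0.7, [0, 0, -6], 0], [0.7, [0, 0, -6], 0], [0.7, [0, 0, -6], 0], [0.7, [0, 0, -6], 0]]}}

```text
t: 4.87
ee_pos: [613.5, -150.0, 11.5]
orientation: [3.138, 0.153, 0.0]
ft_force: [-0.1, -0.3, -0.9]
width: 35.6
grasp_force: 30.0
```

Call:
{"op": "servo_tool", "data": {"plan": [[0.7, [0, 0, 15], 0], [0.7, [0, 0, 40], 0], [0.7, [0, 0, 65], 0], [0.7, [-20, 28, 65], -2], [0.7, [-45, 62, 65], -5], [0.7, [-70, 96, 65], -8], [0.7, [-95, 131, 65], -9.5], [0.7, [-120, 166, 65], -9.5], [0.7, [-140, 195, 65], -9.5], [0.7, [-148.7, 207.2, 65], -9.5]]}}

```text
t: 5.7
ee_pos: [461.2, 59.8, 77.1]
orientation: [-3.14, 0.105, 0.003]
ft_force: [0.7, 0.1, -1.3]
width: 35.8
grasp_force: 30.0
```

Call:
{"op": "servo_tool", "data": {"plan": [[0.7, [0, 0, -25], 0], [0.7, [0, 0, -45], 0], [0.7, [0, 0, -60], 0], [0.7, [0, 0, -66], 0], [0.7, [0, 0, -69], 0], [0.7, [0, 0, -69], 0]]}}

```text
t: 6.2
ee_pos: [464.9, 57.2, 7.6]
orientation: [3.14, -0.108, -0.0]
ft_force: [0.4, 0.4, -0.5]
width: 35.6
grasp_force: 30.0
```

Call:
{"op": "servo_tool", "data": {"plan": [[0.7, [0, 0, -0.7], 0], [0.7, [0, 0, -1.2], 0], [0.7, [0, 0, -1.2], 0], [0.6, [0, 0, -1.2], 0], [0.35, [0, 0, -1.2], 0], [0.35, [0, 0, -1.2], 0], [0.35, [0, 0, 5], 0], [0.35, [0, 0, 30], 0], [0.35, [0, 0, 65], 0], [0.35, [0, 0, 65], 0]]}}

```text
t: 7.03
ee_pos: [467.9, 57.6, 77.1]
orientation: [-3.139, 0.108, -0.012]
ft_force: [0.8, 2.2, 0.6]
width: 57.1
grasp_force: 0.0
```

```bash
python3 - <<'E'
from h import *
b=ctrl.get_image('side')[150:390,190:430]
cv2.imwrite('pics/c7.png',cv2.resize(b,None,fx=2.4,fy=2.4,interpolation=2));print(ctrl.get_obs()['ee_pos'])
E
```

```text
[467.15566644  57.49079255  75.31171258]
```

View pics/c7.png

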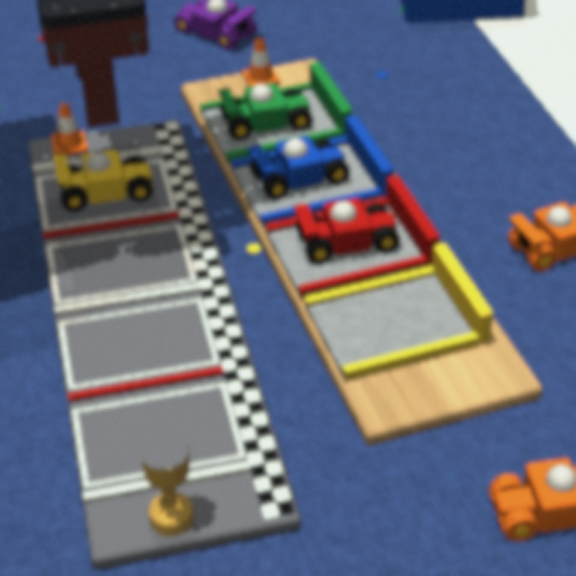

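Call:
{"op": "servo_tool", "data": {"plan": [[0.35, [25, -20, 0], 0], [0.35, [55, -44, 0], 0], [0.35, [87, -70, 0], 0], [0.35, [118, -95, 0], 0], [0.35, [142, -114, 0], 0], [0.35, [151.3, -121.7, 0], 0], [0.35, [151.3, -121.7, -5], 0], [0.35, [151.3, -121.7, -20], 0], [0.35, [151.3, -121.7, -40], 0], [0.35, [151.3, -121.7, -52], 0]]}}

```text
t: 7.92
ee_pos: [612.8, -63.1, 18.0]
orientation: [-3.139, 0.107, 0.007]
ft_force: [0.0, 0.0, 0.8]
width: 56.9
grasp_force: 0.0
```

Call:
{"op": "servo_tool", "data": {"plan": [[0.35, [0, 0, -6], 0], [0.35, [0, 0, -9], 0], [0.35, [0, 0, -9], 0], [0.7, [0, 0, -9], 0], [0.7, [0, 0, -9], 0], [0.7, [0, 0, -9], 0], [0.7, [0, 0, -9], 0]]}}

```text
t: 8.5
ee_pos: [616.5, -64.5, 12.1]
orientation: [3.14, -0.108, 0.002]
ft_force: [0.3, 0.6, 2.3]
width: 35.6
grasp_force: 30.0
```

Call:
{"op": "servo_tool", "data": {"plan": [[0.7, [0, 0, 15], 0], [0.7, [0, 0, 40], 0], [0.7, [0, 0, 65], 0], [0.7, [-20, 5, 65], 0], [0.7, [-50, 12, 65], 0], [0.7, [-85, 20, 65], 0], [0.7, [-120, 28, 65], 0], [0.7, [-148, 34, 65], 0], [0.7, [-158.2, 36.9, 65], 0], [0.7, [-158.2, 36.9, 65], 0]]}}

```text
t: 9.33
ee_pos: [455.5, -27.1, 76.6]
orientation: [-3.14, 0.107, 0.003]
ft_force: [0.6, 0.1, -1.0]
width: 35.8
grasp_force: 30.0
```

Call:
{"op": "servo_tool", "data": {"plan": [[0.7, [0, 0, -25], 0], [0.7, [0, 0, -45], 0], [0.7, [0, 0, -60], 0], [0.7, [0, 0, -66], 0], [0.7, [0, 0, -69], 0], [0.7, [0, 0, -70.2], 0], [0.7, [0, 0, -70.2], 0]]}}

```text
t: 9.92
ee_pos: [459.3, -27.8, 7.1]
orientation: [3.14, -0.108, 0.002]
ft_force: [-1.9, 0.2, 4.0]
width: 35.6
grasp_force: 30.0
```

Call:
{"op": "servo_tool", "data": {"plan": [[0.6, [0, 0, 0], 0], [0.35, [0, 0, 0], 0], [0.35, [0, 0, 0], 0], [0.35, [0, 0, 6], 0], [0.35, [0, 0, 31], 0], [0.35, [0, 0, 66], 0]]}}

```text
t: 10.42
ee_pos: [456.0, -27.4, 71.4]
orientation: [-3.139, 0.108, 0.008]
ft_force: [0.2, -0.4, 0.7]
width: 57.3
grasp_force: 0.0
```

Call:
{"op": "servo_tool", "data": {"plan": [[0.35, [25, 8, 0], 2], [0.35, [58, 18, 0], 4], [0.35, [95, 30, 0], 6], [0.35, [128, 41, 0], 8.3], [0.35, [148.6, 48.3, 0], 8.3], [0.35, [148.6, 48.3, 0], 8.3], [0.35, [148.6, 48.3, -20], 8.3], [0.35, [148.6, 48.3, -40], 8.3], [0.35, [148.6, 48.3, -52], 8.3], [0.35, [148.6, 48.3, -57], 8.3]]}}

```text
t: 11.25
ee_pos: [604.3, 20.5, 13.5]
orientation: [-3.139, -0.119, 0.006]
ft_force: [0.8, 0.0, -0.4]
width: 57.0
grasp_force: 0.0
```

Call:
{"op": "servo_tool", "data": {"plan": [[0.35, [0, 0, -3.5], 0], [0.35, [0, 0, -3.5], 0], [0.7, [0, 0, -3.5], 0], [0.7, [0, 0, -3.5], 0], [0.7, [0, 0, -3.5], 0], [0.7, [0, 0, -3.5], 0]]}}

```text
t: 11.75
ee_pos: [606.9, 20.7, 12.4]
orientation: [3.139, 0.12, 0.002]
ft_force: [1.6, -0.2, 2.5]
width: 35.6
grasp_force: 30.0
```

Call:
{"op": "servo_tool", "data": {"plan": [[0.7, [0, 0, 15], 0], [0.7, [0, 0, 40], 0], [0.7, [0, 0, 65], 0], [0.7, [-20, -17, 65], -2], [0.7, [-48, -41, 65], -4], [0.7, [-78, -67, 65], -6], [0.7, [-108, -93, 65], -8.3], [0.7, [-136, -117, 65], -8.3], [0.7, [-154.5, -133.3, 65], -8.3], [0.7, [-154.5, -133.3, 65], -8.3]]}}

```text
t: 12.58
ee_pos: [447.7, -114.2, 76.7]
orientation: [-3.139, 0.112, 0.005]
ft_force: [0.4, 0.0, -0.3]
width: 35.8
grasp_force: 30.0
```

Call:
{"op": "servo_tool", "data": {"plan": [[0.7, [0, 0, -25], 0], [0.7, [0, 0, -45], 0], [0.7, [0, 0, -60], 0], [0.7, [0, 0, -66], 0], [0.7, [0, 0, -69], 0], [0.7, [0, 0, -70.4], 0], [0.7, [0, 0, -70.4], 0]]}}

```text
t: 13.17
ee_pos: [451.8, -112.3, 7.3]
orientation: [-3.14, 0.107, 0.001]
ft_force: [-4.6, 0.8, 6.3]
width: 35.7
grasp_force: 30.0
```

Call:
{"op": "servo_tool", "data": {"plan": [[0.6, [0, 0, 0], 0], [0.35, [0, 0, 0], 0], [0.35, [0, 0, 0], 0], [0.35, [0, 0, 6], 0], [0.35, [0, 0, 31], 0], [0.35, [0, 0, 66], 0]]}}

```text
t: 13.67
ee_pos: [450.3, -112.1, 71.6]
orientation: [-3.139, 0.108, 0.007]
ft_force: [0.4, 0.3, -0.9]
width: 56.8
grasp_force: 0.0
```

Call:
{"op": "servo_tool", "data": {"plan": [[0.35, [17, 24, 0], 1.1], [0.35, [38, 54, 0], 1.1], [0.35, [61, 86, 0], 1.1], [0.35, [84, 118, 0], 1.1], [0.35, [107, 151, 0], 1.1], [0.35, [128, 180, 0], 1.1], [0.35, [145, 204, 0], 1.1], [0.35, [151.5, 213.4, 0], 1.1], [0.35, [151.5, 213.4, 0], 1.1]]}}

```text
t: 14.42
ee_pos: [605.0, 102.9, 72.8]
orientation: [-3.14, 0.073, -0.003]
ft_force: [-0.5, -0.5, 1.0]
width: 56.7
grasp_force: 0.0
```

Call:
{"op": "servo_tool", "data": {"plan": [[0.35, [0, 0, -20], 0], [0.35, [0, 0, -40], 0], [0.35, [0, 0, -52], 0], [0.35, [0, 0, -58], 0], [0.35, [0, 0, -60.6], 0], [0.35, [0, 0, -60.6], 0], [0.7, [0, 0, -60.6], 0], [0.7, [0, 0, -60.6], 0], [0.7, [0, 0, -60.6], 0], [0.7, [0, 0, -60.6], 0]]}}

```text
t: 15.25
ee_pos: [603.9, 100.9, 12.4]
orientation: [-3.14, 0.078, -0.002]
ft_force: [-0.5, -0.0, 2.5]
width: 36.5
grasp_force: 30.0
```

Call:
{"op": "servo_tool", "data": {"plan": [[0.7, [0, 0, 15], 0], [0.7, [0, 0, 40], 0], [0.7, [0, 0, 65], 0], [0.7, [-10, -19, 65], 0], [0.7, [-24, -46, 65], 0], [0.7, [-40, -76, 65], 0], [0.7, [-57, -108, 65], -1.1], [0.7, [-74, -140, 65], -1.1], [0.7, [-91, -172, 65], -1.1], [0.7, [-108, -204, 65], -1.1]]}}

```text
t: 16.08
ee_pos: [494.6, -104.3, 77.1]
orientation: [3.14, -0.107, 0.001]
ft_force: [-0.7, -0.2, -0.2]
width: 35.9
grasp_force: 30.0
```

Call:
{"op": "servo_tool", "data": {"plan": [[0.7, [-17, -32, 0], 0], [0.7, [-33, -63, 0], 0], [0.7, [-44, -84, 0], 0], [0.7, [-49.4, -94.4, 0], 0], [0.7, [-49.4, -94.4, 0], 0]]}}

```text
t: 16.5
ee_pos: [445.3, -199.2, 77.0]
orientation: [3.139, -0.113, 0.001]
ft_force: [1.2, 0.1, -0.6]
width: 36.0
grasp_force: 30.0
```

Call:
{"op": "servo_tool", "data": {"plan": [[0.7, [0, 0, -25], 0], [0.7, [0, 0, -45], 0], [0.7, [0, 0, -60], 0], [0.7, [0, 0, -66], 0], [0.7, [0, 0, -69], 0], [0.7, [0, 0, -70.4], 0], [0.7, [0, 0, -70.4], 0]]}}

```text
t: 17.08
ee_pos: [445.8, -196.3, 7.3]
orientation: [-3.139, 0.107, 0.002]
ft_force: [-4.0, 4.6, 7.3]
width: 35.9
grasp_force: 30.0
```

Call:
{"op": "servo_tool", "data": {"plan": [[0.6, [0, 0, 0], 0], [0.35, [0, 0, 0], 0], [0.35, [0, 0, 0], 0], [0.35, [0, 0, 6], 0], [0.35, [0, 0, 31], 0], [0.35, [0, 0, 66], 0], [0.35, [0, 0, 100], 0]]}}

```text
t: 17.67
ee_pos: [445.6, -197.2, 107.4]
orientation: [-3.139, 0.108, 0.002]
ft_force: [0.8, 0.3, 1.5]
width: 56.7
grasp_force: 0.0
```

Call:
{"op": "servo_tool", "data": {"plan": [[0.35, [0, -30, 20], 0], [0.35, [0, -60, 40], 0], [0.35, [-10, -90, 50], 0], [0.35, [-30, -120, 50], 0], [0.35, [-50, -150, 50], 0], [0.35, [-70, -180, 50], 0], [0.35, [-90, -210, 50], 0], [0.35, [-110, -240, 50], 0], [0.35, [-130, -270, 50], 0], [0.35, [-150, -300, 50], 0]]}}

```text
t: 18.5
ee_pos: [294.9, -499.0, 157.1]
orientation: [3.139, -0.108, 0.001]
ft_force: [0.6, -0.3, -0.3]
width: 56.9
grasp_force: 0.0
```

```bash
python3 - <<'E'
from h import *
a=ctrl.get_image('top')[190:370,190:480];b=ctrl.get_image('side')[160:390,190:480]
cv2.imwrite('pics/end.png',cv2.resize(np.vstack([a,b]),None,fx=1.45,fy=1.45,interpolation=2));print(ctrl.get_obs()['t'])
cv2.imwrite('pics/endtop.png',ctrl.get_image('top'))
E
```

```text
18.6
```

View pics/end.png

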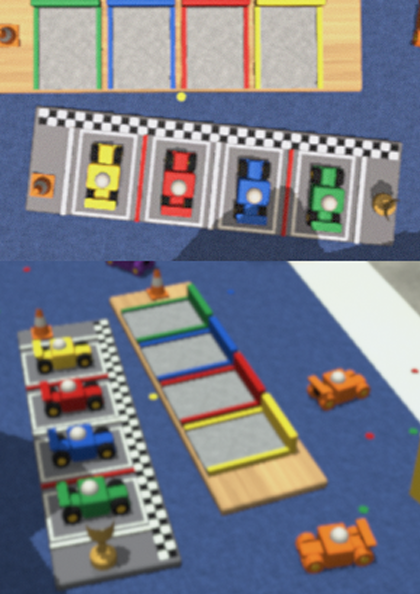

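The final picture shows all four cars upright inside their white boxes, left to right yellow, red, blue, green. The cones and trophy are still standing.

```bash
python3 -c "
from workcell import ctrl
print(ctrl.close_job())"
```

```text
the job is handed in; nothing more can be done
None
```

The four cars are parked on the grid in reverse order (yellow, red, blue, green from left to right), upright and inside their boxes in the last picture, and the job was handed in at about 19 s on the robot's clock.

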